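# Nest the matching angle irons in the bench rack

### The arm

A 7-joint arm with a two-finger parallel gripper is mounted at the origin on the work surface. World frame = base frame: x ahead of the robot, y to its left, z up, the work surface at z = 0. Lengths are in m, angles in rad, forces in N, time in s.
With the tool pointing down it reaches from about 0.4 to 0.85 m from the base axis. Payload 10.4 kg.
Tool frame: the origin (TCP) lies midway between the tips of the shut fingers; the grasp point (between the pads) lies 19 mm behind it; z points along the fingers, x is the direction in which the jaws open and shut, and the axes are right-handed (so a half turn about z gives the same grasp; the last joint's range is limited). The gripper opens to 85 mm and grips with 20 to 120 N. Pads are 22 mm wide; open, the fingers measure 114 mm over their backs; the gripper's body (76 mm by 85 mm) begins 54 mm behind the grasp point. The pads swing forward as they close: fully open they stand 13 mm farther back than shut.
Start: joints at [1.266, 0.332, -0.065, 1.46, 0.022, 1.35, -0.088], TCP at [0.174, -0.6, 0.231] pointing down, gripper open.
Joint ranges: [-2.6, 2.6], [-0.5, 2.12], [-1.47, 1.34], [0.16, 2.42], [-1.27, 4.41], [0.06, 2.06], [-2.6, 2.6]. Speed limits (rad/s): [2.22, 2.22, 2.79, 2.79, 3.14, 3.14, 3.14].

### API

Orientations are given as a unit quaternion [x, y, z, w].
In Python, from workcell import monitor, eyes, ticket, models gives the robot as it stands.
- The arm moves only by the tool servo_tool, never from a script. Its argument "motion" is a list of rows, each a list of 7 numbers: the opening, from 0 (shut) to 1 (fully open), then the shift along the tool's x, y, z in m, then the turn, a rotation vector about the tool's x, y, z in degrees. In form: [[fingers, tx, ty, tz, rx, ry, rz], ...]. A call has 1 to 20 rows; each row is the pose to reach, as a shift and turn from the pose commanded when the call began, along the tool's axes at that moment; what a row does not reach only later rows make up. A row lasts 1/8 s, in which the tool goes at most 62.5 mm and 10.7 degrees, less where a joint would pass 70% of its speed; a pose out of reach is approached as far as the arm can. A call with a gripper value outside its range is refused whole. The fingers move at their own pace and stop on an object; "grip_force" is the grip in N (left out, the last holds). Time passes only in rows, so rows that repeat a pose let the fingers close. It gives the time, the measured TCP pose, the force and the opening at its end, in the units of the state.
- monitor.get_obs(): the state, without advancing time (a new reading comes with each control period).
- eyes.camera(name): name is "scene" or "top" or "wrist"; returns (picture, depth): 384x512x3 uint8, blue, green, red; 384x512 float32, m along the optical axis (not along the pixel's ray), 0 where there is no reading.
- eyes.camera_info(name): a dict with "intrinsics" (3x3 intrinsics, pixels), "k1" (the pictures are not rectified: a ray, as slopes to the right and down, at radius r is drawn at 1 + k1 r^2 times it, then the intrinsics apply), "extrinsics" (4x4, takes a point from world to camera coordinates); the wrist camera has in their place "tool_from_camera" (4x4, takes a point from camera to tool coordinates, whose origin is the TCP and whose axes are the tool frame's). Camera axes: x right, y down, z forward; pixel columns grow to the right and rows downward; lengths in m; the calibration is good to about 2 mm. A picture is of the moment at which its call begins: read the wrist's pose just before it. camera_info takes no time and is no camera call.
- ticket.hand_in(): hands the job in, once; it reports no verdict.
Trained networks look in the newest picture that a camera, given by its name, has taken for a name from the list of things; names that differ only in an ending like _2 or _b are one class to them, and where a whole thing is asked for, a point or a joint stands for the part that bears it (a point fixed in the world has none). Each returns a list of dicts, best first, with "confidence" (0 to 1); they miss things now and then, are a little off and sometimes report something else, mostly with a low value. They report only what shows in the picture. A call takes as long as a camera call.
- models.boxes_of(camera, thing): "point" ([x, y, z] in m, in the coordinates of the camera as it stood for that picture, good to about 4 mm: the middle of the surface that is visible of it).
The state is a dict: "clock": time; "joint_pos": joint angles; "joint_velocities": joint speeds; "tau": joint torques, N m; "position": TCP position; "ee_rot": TCP orientation; "ft_force": force on the tool from outside, world axes, zero at the start; "torque": the same for the moment, N m; "grip_width": opening from 0.0 (shut) to 1.0 (fully open).
Only numpy, scipy, OpenCV 4.12 (cv2) and the standard library are available. Lean on these libraries where they do the work, as an engineer would, in place of code of your own. Each camera call takes 0.05 s, during which the arm holds its last target. There are 200 camera calls.

### The job

A piece of U-channel that does not nest has been left in the mouth of the angle-iron rack: take it out and put it in the grey scrap box. Then push the two loose right-angle pieces, which match the one already in the rack, along the bench without lifting them, one after the other, until they sit nested fully home behind it, and slide the rack's bolt all the way across behind them. The wide-angled piece does not match: leave it and the other things on the bench where they are.

Things in the scene. Friction and masses are not known exactly. Their poses are not given: they have to be found in the camera images.
- rack: Grey steel rack fixed to the bench: a V fence of two walls at 90 degrees, 36 mm tall, no floor, open to its -x. Origin: inside corner of the fence, on the bench; x points along the bisector into the corner (roughly world +y), z up. Walls run 62 mm at 45 degrees to either side of -x. Pieces nest corner first, each 8.5 mm behind the last: corners at x = 0 (seated one), -8.5, -17 mm
- rack_mouth (a point): Point on the bench in the middle of the rack's mouth, at rack (-80, 0) mm; axes as the rack's. The way in is clear for 54 mm to either side. On the +y side (nearer the robot) the open bolt lies between two guide strips 14 mm high, at rack x = -64 to -93 mm and y = 58 to 163 mm.
- bolt (a joint): Rack's sliding bolt, m: starts open at 0 to 0.015; 0.075 is fully across. Slides along the rack's -y, friction about 1.5 N, no spring. A dark steel bar 18 mm wide, 85 mm long along y, 2 to 26 mm above the bench, front (+x) face at rack x = -69.5 mm; closed, its end passes the middle of the V. It cannot close if a nested piece stands over 5 mm back from home.
- bolt_tab (a point): Middle of the upright tab on the outer end of the bolt, 45 mm above the bench: 18 x 18 mm, 26 to 60 mm above the bench. Push its outer face (9 mm to the rack's +y of this point) towards the rack's -y; the bench beyond it is free. Axes as the rack's.
- seated_corner (a point): Plain steel angle iron standing on end: two legs 60 long, 6 thick, 40 tall (mm) at 90 degrees, a V in plan; 0.22 kg. It starts in the rack, within 3 mm of home, loose. Point: the outer corner, half-way up (20 mm). x points the way the corner points; legs trail at 45 degrees to either side of -x, ends 42 mm back; inside corner 8.5 mm back.
- match_1_corner (a point): Plain steel angle iron standing on end: two legs 60 long, 6 thick, 40 tall (mm) at 90 degrees, a V in plan; 0.22 kg. Loose; to be nested (either order). Closed fingers let down between the legs, turned 45 degrees, fit into the inside corner and push it corner first without it turning. Point: the outer corner, half-way up (20 mm). x points the way the corner points; legs trail at 45 degrees to either side of -x, ends 42 mm back; inside corner 8.5 mm back.
- match_2_corner (a point): Same as match_1_corner, the second matching piece: Plain steel angle iron standing on end: two legs 60 long, 6 thick, 40 tall (mm) at 90 degrees, a V in plan; 0.22 kg. Point: the outer corner, half-way up (20 mm). x points the way the corner points; legs trail at 45 degrees to either side of -x, ends 42 mm back; inside corner 8.5 mm back.
- wide_corner (a point): The piece that does not match: same steel, bent wide open at 126 degrees; legs 45 mm long, 6 mm thick, 40 mm tall. Stays where it stands. Point: its outer corner, half-way up; x points the way the corner points, legs trail 20 mm to -x and 40 mm to either side.
- channel_web (a point): Steel U-channel standing on end, 40 mm tall, 0.33 kg: web 60 wide, 8 thick; two flanges 8 thick reach 41 mm to +x of the web middle. Starts in the rack's mouth, flanges towards the seated piece. Point: middle of the web, half-way up (20 mm); x square to the web towards the flange ends, z up. The web can be pinched from above, one finger in the 44 mm space between the flanges.
- channel: The same U-channel as a whole; axes as channel_web, origin 20 mm below it.
- scrap: Open grey plastic scrap box fixed to the bench, 150 x 150 mm outside, 60 mm tall, walls and floor 4 mm. Origin: centre of its underside; z up.
- tape: Cardboard tape roll lying flat, 90 mm across, 24 mm high; bystander. Origin: centre of its underside.
- tin: Open aluminium tin, 72 mm across, 50 mm high; bystander. Origin: centre of its underside.
- socket: Steel socket, 26 mm across, 36 mm high, upright; bystander. Origin: centre of its underside.
- driver: Screwdriver lying on the bench; bystander. Origin: on the bench below its middle.

How it is judged:
By the outcome, as a careful person would: the job done as asked, in the order asked, and still so for the second after the job is handed in, with the robot touching nothing.
It also fails if it takes over 72 s, if anything falls off the work surface, if the arm or the gripper's body presses on something with over 40 N, if the wrist force passes 120 N, or if a joint passes its speed limit or range.

## Working session

There is one attempt and no reset: what is moved stays moved. The work goes in short steps, Python scripts to look and compute and a tool call to move; the robot and the scene stay as the last step left them, time stands still between calls to the robot, and variables do not carry over. Pictures are saved under pics/ and viewed, about 8 in all and at most 12, crops included, and the job is handed in when it is done.

Besides the shell and the picture viewer there is one more tool, called in YAML: its name, and indented under it one key for each argument. servo_tool: Moves the arm, as the interface text tells. Its arguments: {"type":"object","properties":{"motion":{"type":"array"},"grip_force":{"type":"number"}},"required":["motion"]}

```bash
mkdir -p pics; ls; cat > h.py <<'E'
import numpy as np, cv2
from workcell import monitor, eyes, ticket, models
from scipy.spatial.transform import Rotation as R
np.set_printoptions(precision=4,suppress=True)
def T_wc(name,obs=None):
    i=eyes.camera_info(name)
    if 'extrinsics' in i: return np.linalg.inv(np.array(i['extrinsics']))
    T=np.eye(4);T[:3,:3]=R.from_quat(obs['ee_rot']).as_matrix();T[:3,3]=obs['position']
    return T@np.array(i['tool_from_camera'])
def rays(name,uv):
    i=eyes.camera_info(name);K=np.array(i['intrinsics'],float)
    p=(np.array(uv,float)-K[:2,2])/[K[0,0],K[1,1]]
    q=p.copy()
    for _ in range(20): q=p/(1+i['k1']*(q**2).sum(-1,keepdims=True))
    return np.concatenate([q,np.ones(q.shape[:-1]+(1,))],-1)
def cloud(name,depth,T):
    v,u=np.mgrid[:384,:512]
    P=rays(name,np.stack([u,v],-1))*depth[...,None]
    return P@T[:3,:3].T+T[:3,3]
def onplane(name,uv,z,T):
    d=rays(name,uv)@T[:3,:3].T; o=T[:3,3]
    return o+d*((z-o[2])/d[...,2])[...,None]
def topview(W,img,x0,x1,y0,y1,zmin=-.01,zmax=.2,s=.001):
    # orthographic height-shaded: image col= x, row = -y
    h=int((y1-y0)/s);w=int((x1-x0)/s);o=np.zeros((h,w,3),np.uint8);Z=np.full((h,w),-1.)
    p=W.reshape(-1,3);c=img.reshape(-1,3);m=(p[:,2]>zmin)&(p[:,2]<zmax)
    p=p[m];c=c[m];k=np.argsort(p[:,2]);p=p[k];c=c[k]
    i=((y1-p[:,1])/s).astype(int);j=((p[:,0]-x0)/s).astype(int);g=(i>=0)&(i<h)&(j>=0)&(j<w)
    o[i[g],j[g]]=c[g];Z[i[g],j[g]]=p[g,2];return o,Z
E
python3 - <<'E'
from h import *
o=monitor.get_obs();print(o)
for n in ['scene','top']:
    im,d=eyes.camera(n);cv2.imwrite(f'pics/{n}0.png',im);np.save(f'{n}0.npy',d)
    T=T_wc(n);print(n,T,eyes.camera_info(n)['intrinsics'],eyes.camera_info(n)['k1'])
    for t in ['rack','bolt','bolt_tab','seated_corner','match_1_corner','wide_corner','channel_web','scrap','tape','tin','socket','driver']:
        for r in models.boxes_of(n,t)[:4]:
            print(t,round(r['confidence'],2),(T[:3,:3]@r['point']+T[:3,3]))
print(monitor.get_obs()['clock'])
E
```

```text
pics
{'clock': 0.0, 'joint_pos': array([ 1.2664,  0.3329, -0.0647,  1.461 ,  0.0216,  1.3499, -0.0885]), 'joint_velocities': array([-0.0002,  0.0011, -0.0007,  0.001 ,  0.0025,  0.0005, -0.001 ]), 'tau': array([ -0.0002, -62.5445,   0.0486, -39.1607,   0.0161,   0.01  ,
         0.    ]), 'position': array([ 0.1737, -0.6   ,  0.2305]), 'ee_rot': array([ 0.7994, -0.6008, -0.0006, -0.0004]), 'ft_force': array([-0.8216,  0.6468,  0.0377]), 'torque': array([-0.0258,  0.0266, -0.0157]), 'grip_width': 1.0013121538508736}
scene [[ 0.6327  0.6459 -0.4272  1.0722]
 [ 0.7744 -0.5318  0.3428 -0.4029]
 [-0.0057 -0.5477 -0.8366  0.9999]
 [ 0.      0.      0.      1.    ]] [[384.9133   0.     252.3214]
 [  0.     384.9133 193.2943]
 [  0.       0.       1.    ]] 0.009198114842911644
rack 0.86 [0.5769 0.1761 0.028 ]
bolt 0.78 [0.4907 0.13   0.023 ]
bolt 0.53 [ 0.5725 -0.2905  0.0284]
bolt_tab 0.53 [0.6042 0.1169 0.024 ]
bolt_tab 0.5 [0.492  0.1313 0.0231]
seated_corner 0.55 [0.593  0.1775 0.0256]
match_1_corner 0.53 [ 0.5715 -0.2873  0.0295]
match_1_corner 0.38 [ 0.5797 -0.425   0.0225]
wide_corner
[... 394 characters left out ...]
7]
 [-0.0208 -0.1736 -0.9846  1.141 ]
 [ 0.      0.      0.      1.    ]] [[365.5347   0.     254.1619]
 [  0.     365.5347 194.9229]
 [  0.       0.       1.    ]] -0.018656997576346847
rack 0.6 [0.563  0.1906 0.0265]
bolt 0.46 [0.4923 0.1297 0.0262]
bolt_tab 0.69 [ 0.388  -0.3506  0.0115]
bolt_tab 0.51 [0.4963 0.1338 0.027 ]
match_1_corner 0.43 [ 0.5666 -0.2826  0.0351]
channel_web 0.66 [0.5913 0.1156 0.0419]
scrap 0.71 [0.5953 0.1161 0.0446]
scrap 0.56 [0.4302 0.4228 0.008 ]
tape 0.59 [0.7579 0.0574 0.0242]
tin 0.69 [ 0.3886 -0.3538  0.01  ]
tin 0.49 [0.4934 0.1324 0.025 ]
socket 0.48 [ 0.75   -0.0644  0.0373]
driver 0.86 [ 0.5669 -0.4181  0.0217]
driver 0.41 [ 0.3842 -0.3514  0.012 ]
1.3
```

View both.

```bash
python3 - <<'E'
from h import *
for n in ['scene','top']:
    im=cv2.imread(f'pics/{n}0.png');d=np.load(f'{n}0.npy');W=cloud(n,d,T_wc(n))
    o,Z=topview(W,im,.25,.85,-.5,.5,s=.0025)
    np.save(f'{n}W.npy',W)
    cv2.imwrite(f'pics/{n}_o.png',cv2.resize(o,None,fx=1.5,fy=1.5,interpolation=0))
im=np.hstack([cv2.resize(cv2.imread('pics/scene0.png'),(400,300)),cv2.resize(cv2.imread('pics/top0.png'),(400,300))])
a=cv2.imread('pics/scene_o.png');b=cv2.imread('pics/top_o.png')
cv2.imwrite('pics/o.png',np.hstack([a,b]))
cv2.imwrite('pics/topbig.png',cv2.resize(cv2.imread('pics/top0.png'),(768,576)))
E
```

```text
(no output)
```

View pics/topbig.png

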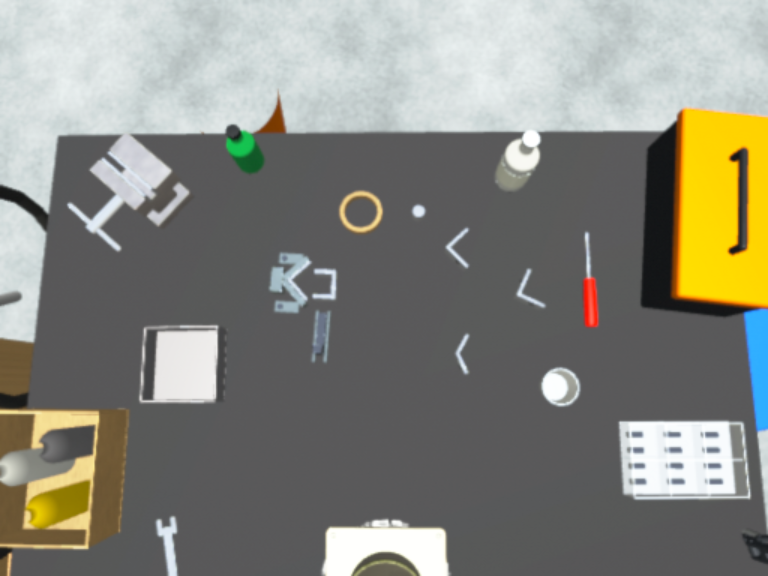

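View pics/o.png

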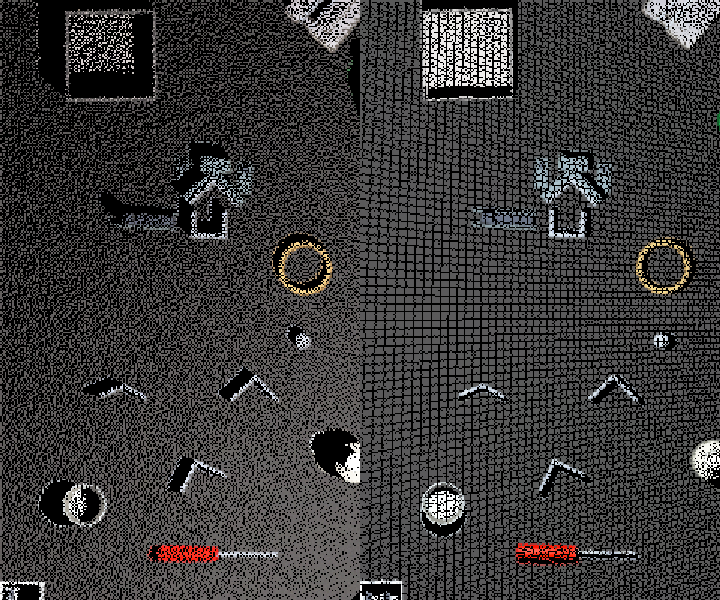

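```bash
cat >> h.py <<'E'
from scipy.spatial import cKDTree
from scipy.optimize import minimize
def seg(a,b,w,n=30):
    a,b=np.array(a,float),np.array(b,float);d=(b-a)/np.linalg.norm(b-a);nn=np.array([-d[1],d[0]])
    return np.concatenate([np.linspace(a,b,n)+k*nn for k in np.linspace(-w/2,w/2,4)])
def V(half,L,t): # mid-line V with outer corner at origin
    h=np.radians(half);c=np.array([-t/2/np.sin(h),0])
    L2=L-t/2/np.tan(h)
    return np.concatenate([seg(c,c+L2*np.array([-np.cos(h),s*np.sin(h)]),t-.001) for s in(1,-1)])
TEMPL=dict(match=V(45,.060,.006),wide=V(63,.045,.006),
 chan=np.concatenate([seg([0,-.03],[0,.03],.007),seg([.004,.026],[.041,.026],.007),seg([.004,-.026],[.041,-.026],.007)]),
 rack=np.concatenate([seg([.0021,0],[.0021-.062*.7071-.002,s*(.062*.7071+.002)],.001) for s in(1,-1)]))
def fit(pts,tmpl,x0,cap=.008):
    pts=pts[:,:2];k=cKDTree(pts)
    def f(x):
        c,s=np.cos(x[2]),np.sin(x[2]);t=tmpl@np.array([[c,s],[-s,c]])+x[:2]
        a=np.minimum(cKDTree(t).query(pts)[0],cap);b=np.minimum(k.query(t)[0],cap)
        return (a**2).mean()+(b**2).mean()
    best=min((minimize(f,[x0[0],x0[1],x0[2]+d],method='Nelder-Mead',options=dict(initial_simplex=np.array([x0[0],x0[1],x0[2]+d])+np.array([[0,0,0],[.01,0,0],[0,.01,0],[0,0,.2]]),maxiter=300)) for d in(-.3,0,.3)),key=lambda r:r.fun)
    return best.x,best.fun**.5
def near(W,c,r,z0,z1):
    p=W.reshape(-1,3);return p[(np.hypot(p[:,0]-c[0],p[:,1]-c[1])<r)&(p[:,2]>z0)&(p[:,2]<z1)]
def go(p,yaw=None,tilt=None):
    """tool-frame shift (m) and turn (deg) from here to TCP p, tool x along yaw(deg), pointing down"""
    o=monitor.get_obs();r0=R.from_quat(o['ee_rot']);y=np.radians(yaw);c,s=np.cos(y),np.sin(y)
    r1=R.from_matrix(np.array([[c,s,0],[s,-c,0],[0,0,-1]]).T)
    print('go',r0.inv().apply(np.array(p)-o['position']),(r0.inv()*r1).as_rotvec(degrees=True),'clock',o['clock'])
E
python3 - <<'E'
from h import *
for n in ['top','scene']:
    W=np.load(n+'W.npy')
    for nm,t,c,a in [('m1','match',(.675,-.13),1.57),('m2','match',(.58,-.27),1.9),('wide','wide',(.455,-.145),1.5),('chan','chan',(.597,.107),1.57)]:
        p=near(W,c,.06,.034 if nm!='chan' else .037,.048)
        x,e=fit(p,TEMPL[t],(c[0],c[1],a));print(n,nm,len(p),p[:,2].mean(),x[:2],np.degrees(x[2]),e)
    p=near(W,(.6,.2),.08,.03,.06)
    print(n,'rack z hist',np.histogram(p[:,2],bins=np.arange(.03,.061,.003)))
    p=near(W,(.49,.13),.1,.045,.075);print('tab',len(p),p.mean(0))
    p=near(W,(.43,.42),.13,.055,.07);print('scrap',(p.min(0)+p.max(0))/2,np.ptp(p,0))
E
```

```text
top m1 89 0.03984277715950643 [ 0.6723 -0.1227] 89.20792582165964 0.0015675363696195249
top m2 84 0.03952662282736234 [ 0.5737 -0.2633] 107.94360148314368 0.0016350263280783415
top wide 63 0.04002033768028173 [ 0.4541 -0.1386] 87.36851888491108 0.0014822277832162252
top chan 120 0.04090877113759846 [0.5955 0.1077] 90.40618525412282 0.0015869355308041136
top rack z hist (array([ 29, 110, 165, 104,  21,   3,   0,   0,   0,   0]), array([0.03 , 0.033, 0.036, 0.039, 0.042, 0.045, 0.048, 0.051, 0.054,
       0.057, 0.06 ]))
tab 38 [0.4616 0.1351 0.0599]
scrap [0.429  0.4098 0.0601] [0.1513 0.1536 0.0101]
scene m1 104 0.038876414813220746 [ 0.6757 -0.1243] 88.05524537308466 0.0015286395049168634
scene m2 108 0.03905193000730991 [ 0.5751 -0.2654] 109.94439408062347 0.001512296026050046
scene wide 65 0.038262222507022305 [ 0.4577 -0.1396] 86.53538437632264 0.0017145877536761938
scene chan 94 0.0395603123539275 [0.5984 0.1068] 89.20768431528782 0.0021259800090050337
scene rack z hist (array([ 59, 124, 129,  52,   6,   0,   0,   0,   0,   0]), array([0.03 , 0.033, 0.036, 0.039, 0.042, 0.045, 0.048, 0.051, 0.054,
       0.057, 0.06 ]))
tab 40 [0.4663 0.1333 0.0565]
scrap [0.434  0.4082 0.0592] [0.155  0.1552 0.0084]
```

```bash
python3 - <<'E'
from h import *
print(np.array(eyes.camera_info('wrist')['tool_from_camera']))
go([.597,.10,.24],-90)
E
```

```text
[[ 1.      0.0003  0.0008  0.0009]
 [-0.0005  0.9589  0.2837 -0.0718]
 [-0.0007 -0.2837  0.9589 -0.1421]
 [ 0.      0.      0.      1.    ]]
go [-0.555  -0.6013 -0.0087] [-0.0018 -0.0073 16.1487] clock 1.3
```

servo_tool:
  motion:
    - [0.5, -0.28, -0.3, -0.004, 0, 0, 8]
    - [0.5, -0.555, -0.601, -0.009, 0, 0, 16.1]
    - [0.5, -0.555, -0.601, -0.009, 0, 0, 16.1]
    - [0.5, -0.555, -0.601, -0.009, 0, 0, 16.1]
    - [0.5, -0.555, -0.601, -0.009, 0, 0, 16.1]
    - [0.5, -0.555, -0.601, -0.009, 0, 0, 16.1]
    - [0.5, -0.555, -0.601, -0.009, 0, 0, 16.1]
    - [0.5, -0.555, -0.601, -0.009, 0, 0, 16.1]
    - [0.5, -0.555, -0.601, -0.009, 0, 0, 16.1]
    - [0.5, -0.555, -0.601, -0.009, 0, 0, 16.1]
    - [0.5, -0.555, -0.601, -0.009, 0, 0, 16.1]
    - [0.5, -0.555, -0.601, -0.009, 0, 0, 16.1]
    - [0.5, -0.555, -0.601, -0.009, 0, 0, 16.1]
    - [0.5, -0.555, -0.601, -0.009, 0, 0, 16.1]
    - [0.5, -0.555, -0.601, -0.009, 0, 0, 16.1]
    - [0.5, -0.555, -0.601, -0.009, 0, 0, 16.1]
    - [0.5, -0.555, -0.601, -0.009, 0, 0, 16.1]

```text
clock: 3.42
position: [0.5967, 0.0983, 0.2406]
ee_rot: [-0.707, 0.708, -0.001, -0.0]
ft_force: [0.3, 0.1, -0.2]
grip_width: 0.5
```

```bash
cat >> h.py <<'E'
def wrist(tag,box):
    o=monitor.get_obs();im,d=eyes.camera('wrist');W=cloud('wrist',d,T_wc('wrist',o));np.save(tag+'W.npy',W)
    cv2.imwrite(f'pics/{tag}_raw.png',im)
    v,_=topview(W,im,*box,s=.001);big=cv2.resize(v,None,fx=2,fy=2,interpolation=0)
    im2=cv2.resize(im,(400,300));h=max(big.shape[0],300);c=np.zeros((h,big.shape[1]+400,3),np.uint8)
    c[:big.shape[0],:big.shape[1]]=big;c[:300,big.shape[1]:]=im2;cv2.imwrite(f'pics/{tag}.png',c);print(c.shape,o['position'],o['clock'])
    return W
E
python3 - <<'E'
from h import *
W=wrist('w1',(.5,.7,.03,.27))
p=near(W,(.597,.12),.06,.036,.048);x,e=fit(p[p[:,1]<.152],TEMPL['chan'],(.597,.107,1.57));print('chan',x[:2],np.degrees(x[2]),e,len(p))
for z0,z1 in[(.030,.038),(.038,.046)]:
  p=near(W,(.6,.18),.06,z0,z1);print(len(p),p[:,2].mean())
  x,e=fit(p,TEMPL['rack'],(.597,.2,1.57),.004);print(x[:2],np.degrees(x[2]),e)
p=near(W,(.6,.19),.06,.038,.046);p=p[p[:,1]>.15];x,e=fit(p,TEMPL['match'],(.597,.2,1.57),.004);print('seated',x[:2],np.degrees(x[2]),e)
go([.597,.107,.1],-90)
E
```

```text
(480, 798, 3) [0.5967 0.0983 0.2406] 3.425
chan [0.5954 0.1065] 88.46676993953888 0.0009200210273918714 992
2112 0.035182472394842394
[0.6078 0.2114] 85.75481945338402 0.003454482997006335
752 0.03943331031614368
[0.6046 0.1973] 87.11814062646752 0.0029175288034772
seated [0.6051 0.2032] 87.17032488275593 0.0008874692182407379
go [-0.0085 -0.0002  0.1407] [-0.037  -0.0457 -0.0579] clock 3.475
```

View pics/w1.png

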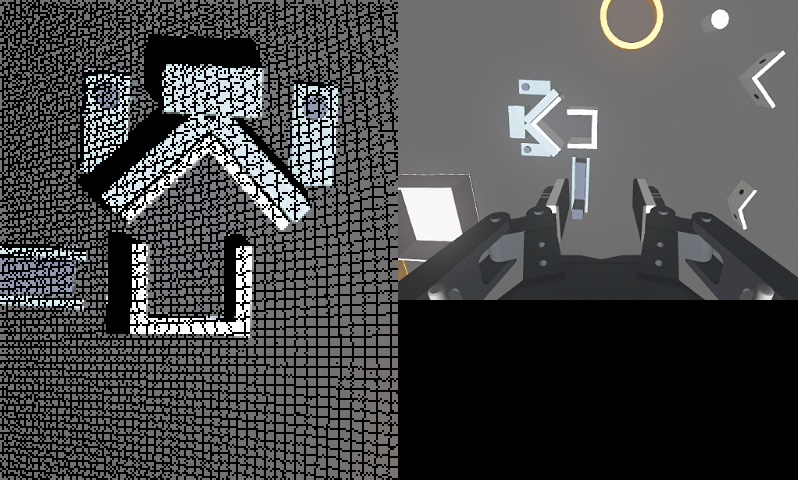

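servo_tool:
  motion:
    - [0.5, -0.0085, 0.001, 0.06, 0, 0, 1.5]
    - [0.5, -0.0085, 0.001, 0.12, 0, 0, 1.5]
    - [0.5, -0.0085, 0.001, 0.16, 0, 0, 1.5]
    - [0.5, -0.0085, 0.001, 0.2, 0, 0, 1.5]
    - [0.5, -0.0085, 0.001, 0.22, 0, 0, 1.5]
    - [0.5, -0.0085, 0.001, 0.23, 0, 0, 1.5]
    - [0.5, -0.0085, 0.001, 0.23, 0, 0, 1.5]
    - [0, -0.0085, 0.001, 0.23, 0, 0, 1.5]
    - [0, -0.0085, 0.001, 0.23, 0, 0, 1.5]
    - [0, -0.0085, 0.001, 0.23, 0, 0, 1.5]
    - [0, -0.0085, 0.001, 0.23, 0, 0, 1.5]
    - [0, -0.0085, 0.001, 0.23, 0, 0, 1.5]
  grip_force: 60

```text
clock: 4.97
position: [0.5966, 0.1084, 0.0115]
ee_rot: [-0.698, 0.716, -0.001, 0.001]
ft_force: [-1.4, -1.3, 5.7]
grip_width: 0.083
```

servo_tool:
  motion:
    - [0, 0, 0, -0.03, 0, 0, 0]
    - [0, 0, 0, -0.08, 0, 0, 0]
    - [0, 0, 0, -0.12, 0, 0, 0]
    - [0, -0.04, 0.025, -0.125, 0, 0, 0]
    - [0, -0.09, 0.055, -0.125, 0, 0, 0]
    - [0, -0.135, 0.085, -0.125, 0, 0, 0]
    - [0, -0.18, 0.115, -0.125, 0, 0, 0]
    - [0, -0.225, 0.14, -0.125, 0, 0, 0]
    - [0, -0.26, 0.16, -0.125, 0, 0, 0]
    - [0, -0.279, 0.173, -0.125, 0, 0, 0]
    - [0, -0.279, 0.173, -0.125, 0, 0, 0]
    - [0, -0.279, 0.173, -0.08, 0, 0, 0]
    - [0, -0.279, 0.173, -0.04, 0, 0, 0]
    - [0, -0.279, 0.173, -0.015, 0, 0, 0]
    - [0, -0.279, 0.173, -0.009, 0, 0, 0]
    - [0, -0.279, 0.173, -0.009, 0, 0, 0]
    - [0.4, -0.279, 0.173, -0.009, 0, 0, 0]
    - [0.4, -0.279, 0.173, -0.009, 0, 0, 0]
    - [0.4, -0.279, 0.173, -0.06, 0, 0, 0]
    - [0.4, -0.279, 0.173, -0.12, 0, 0, 0]

```text
clock: 7.48
position: [0.4297, 0.3914, 0.1317]
ee_rot: [-0.698, 0.716, 0.0, -0.0]
ft_force: [0.9, 0.6, 0.4]
grip_width: 0.399
```

```bash
python3 - <<'E'
from h import *
im,d=eyes.camera('top');W=cloud('top',d,T_wc('top'))
r=models.boxes_of('top','channel')[:2]
for q in r: T=T_wc('top');print(q['confidence'],T[:3,:3]@q['point']+T[:3,3])
c=im[140:300,60:380];cv2.imwrite('pics/t2.png',cv2.resize(c,None,fx=2,fy=2))
np.save('t2W.npy',W);print(monitor.get_obs()['position'],monitor.get_obs()['clock'])
E
```

```text
0.57 [0.4248 0.3907 0.0491]
[0.4326 0.3948 0.1381] 7.575
```

View pics/t2.png

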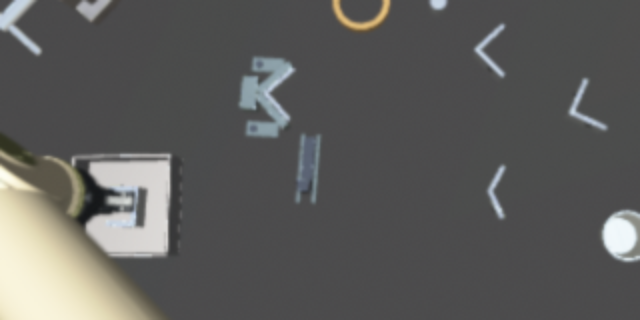

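servo_tool:
  motion:
    - [0, 0.05, -0.026, -0.03, 0, 0, -5]
    - [0, 0.1, -0.052, -0.05, 0, 0, -10]
    - [0, 0.518, -0.274, -0.082, 0, 0, -44.5]
    - [0, 0.518, -0.274, -0.082, 0, 0, -44.5]
    - [0, 0.518, -0.274, -0.082, 0, 0, -44.5]
    - [0, 0.518, -0.274, -0.082, 0, 0, -44.5]
    - [0, 0.518, -0.274, -0.082, 0, 0, -44.5]
    - [0, 0.518, -0.274, -0.082, 0, 0, -44.5]
    - [0, 0.518, -0.274, -0.082, 0, 0, -44.5]
    - [0, 0.518, -0.274, -0.082, 0, 0, -44.5]
    - [0, 0.518, -0.274, -0.082, 0, 0, -44.5]
    - [0, 0.518, -0.274, -0.082, 0, 0, -44.5]
    - [0, 0.518, -0.274, -0.082, 0, 0, -44.5]

```text
clock: 9.2
position: [0.6907, -0.1313, 0.2128]
ee_rot: [0.918, -0.397, 0.0, -0.0]
ft_force: [0.7, 0.6, -0.4]
grip_width: -0.003
```

```bash
python3 - <<'E'
from h import *
W=wrist('w2',(.54,.78,-.32,-.06))
for nm,c,a in[('m1',(.674,-.1235),1.55),('m2',(.5745,-.264),1.9)]:
    p=near(W,c,.065,.035,.046);x,e=fit(p,TEMPL['match'],(c[0],c[1],a),.004);print(nm,len(p),x[:2],np.degrees(x[2]),e)
o=monitor.get_obs();r=R.from_quat(o['ee_rot']);t=r.inv().apply(W.reshape(-1,3)-o['position'])
for z0,z1 in[(-.01,.005),(-.02,-.01),(-.03,-.02),(-.045,-.03)]:
    f=t[(np.abs(t[:,0])<.05)&(np.abs(t[:,1])<.04)&(t[:,2]>z0)&(t[:,2]<z1)]
    if len(f): print(z0,len(f),f.min(0),f.max(0))
E
```

```text
(520, 880, 3) [ 0.6907 -0.1313  0.2128] 9.2
m1 577 [ 0.6733 -0.1248] 88.6692100394043 0.0008721280711947078
m2 0 [ 0.5745 -0.264 ] 91.67324722093171 nan
-0.01 226 [-0.0117 -0.0108 -0.01  ] [ 0.0133 -0.0055 -0.0026]
-0.02 534 [-0.0129 -0.0111 -0.02  ] [ 0.0144 -0.0051 -0.01  ]
-0.03 660 [-0.013  -0.0111 -0.03  ] [ 0.0144 -0.0053 -0.02  ]
-0.045 1315 [-0.0291 -0.0132 -0.045 ] [ 0.029   0.0122 -0.03  ]h.py:47: RuntimeWarning: Mean of empty slice.
  return (a**2).mean()+(b**2).mean()
  ret = ret.dtype.type(ret / rcount)
```

View pics/w2.png

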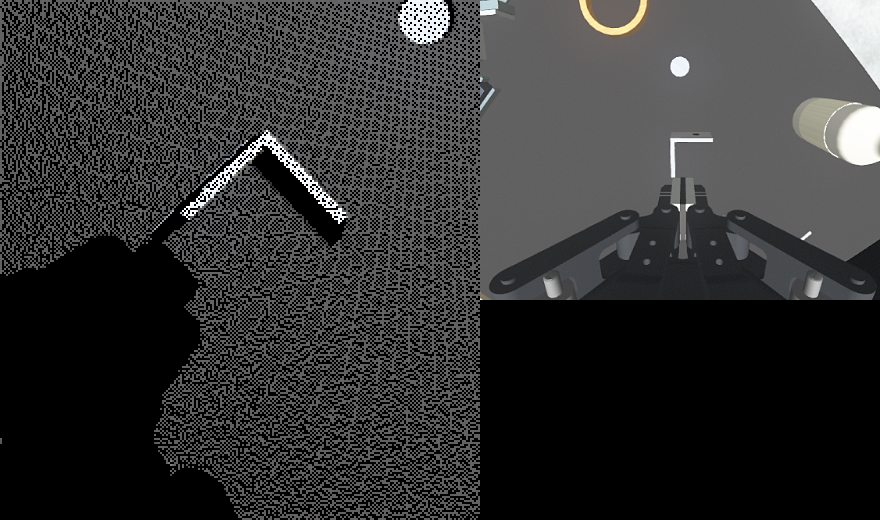

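```bash
python3 - <<'E'
from h import *
W=np.load('w2W.npy');o=monitor.get_obs();r=R.from_quat(o['ee_rot']);t=r.inv().apply(W.reshape(-1,3)-o['position'])
for z in np.arange(-.05,-.02,.003):
    f=t[(np.abs(t[:,0])<.05)&(np.abs(t[:,1])<.04)&(t[:,2]>z)&(t[:,2]<z+.003)]
    print(z,len(f),f[:,:2].min(0),f[:,:2].max(0))
go([.6746,-.158,.05],-46.3)
E
```

```text
-0.05 954 [-0.033  -0.0137] [0.0337 0.0125]
-0.047 756 [-0.0304 -0.0134] [0.0319 0.013 ]
-0.044 314 [-0.0265 -0.0132] [ 0.0273 -0.0038]
-0.040999999999999995 115 [-0.016  -0.0119] [0.0181 0.0085]
-0.03799999999999999 503 [-0.009  -0.0109] [0.0073 0.0122]
-0.03499999999999999 120 [-0.0057 -0.0108] [ 0.0143 -0.0066]
-0.03199999999999999 163 [-0.0129 -0.011 ] [ 0.0142 -0.0053]
-0.028999999999999984 203 [-0.0129 -0.011 ] [ 0.0144 -0.0055]
-0.02599999999999998 198 [-0.0129 -0.0111] [ 0.0143 -0.0055]
-0.02299999999999998 182 [-0.013  -0.0109] [ 0.0144 -0.0055]
go [0.0083 0.03   0.1628] [-0.0384 -0.012  -0.5358] clock 9.25
```

servo_tool:
  motion:
    - [0, 0.008, 0.03, 0.03, 0, 0, -0.5]
    - [0, 0.008, 0.03, 0.09, 0, 0, -0.5]
    - [0, 0.008, 0.03, 0.14, 0, 0, -0.5]
    - [0, 0.008, 0.03, 0.175, 0, 0, -0.5]
    - [0, 0.008, 0.03, 0.195, 0, 0, -0.5]
    - [0, 0.008, 0.03, 0.2, 0, 0, -0.5]
    - [0, 0.008, 0.03, 0.2, 0, 0, -0.5]

```text
clock: 10.12
position: [0.675, -0.1593, 0.0136]
ee_rot: [0.919, -0.394, 0.001, -0.0]
ft_force: [-0.5, 0.5, -0.1]
grip_width: -0.002
```

```bash
python3 - <<'E'
from h import *
print(monitor.get_obs()['position'],monitor.get_obs()['ft_force'])
for p,y in [([.6746,-.148,.012],-46.3),([.65,-.07,.012],-47),([.6016,.0936,.012],-47.8),([.604,.14,.012],-47.8),([.605,.162,.012],-47.8)]: go(p,y)
E
```

```text
[ 0.675  -0.1593  0.0136] [-0.5308  0.5017 -0.0523]
go [-0.0085 -0.0075  0.0016] [-0.0559 -0.079  -0.1398] clock 10.125
go [-0.082  -0.0434  0.0015] [-0.0564 -0.0787  0.5602] clock 10.125
go [-0.2339 -0.1211  0.0014] [-0.057  -0.0783  1.3602] clock 10.125
go [-0.2659 -0.1548  0.0014] [-0.057  -0.0783  1.3602] clock 10.125
go [-0.2811 -0.1707  0.0014] [-0.057  -0.0783  1.3602] clock 10.125
```

servo_tool:
  motion:
    - [0, -0.006, -0.005, 0.001, 0, 0, 0]
    - [0, -0.0095, -0.009, 0.001, 0, 0, 0]
    - [0, -0.02, -0.014, 0.001, 0, 0, 0.1]
    - [0, -0.036, -0.022, 0.001, 0, 0, 0.2]
    - [0, -0.053, -0.03, 0.001, 0, 0, 0.3]
    - [0, -0.07, -0.038, 0.001, 0, 0, 0.4]
    - [0, -0.087, -0.047, 0.001, 0, 0, 0.5]
    - [0, -0.104, -0.055, 0.001, 0, 0, 0.6]
    - [0, -0.121, -0.064, 0.001, 0, 0, 0.7]
    - [0, -0.138, -0.073, 0.001, 0, 0, 0.8]
    - [0, -0.155, -0.081, 0.001, 0, 0, 0.9]
    - [0, -0.172, -0.09, 0.001, 0, 0, 1]
    - [0, -0.189, -0.098, 0.001, 0, 0, 1.1]
    - [0, -0.206, -0.107, 0.001, 0, 0, 1.2]
    - [0, -0.22, -0.114, 0.001, 0, 0, 1.3]
    - [0, -0.229, -0.119, 0.001, 0, 0, 1.4]
    - [0, -0.234, -0.121, 0.001, 0, 0, 1.4]
    - [0, -0.234, -0.121, 0.001, 0, 0, 1.4]

```text
clock: 12.38
position: [0.6006, 0.0937, 0.0113]
ee_rot: [0.914, -0.405, -0.0, 0.0]
ft_force: [-0.2, -0.2, -1.0]
grip_width: -0.001
```

```bash
python3 - <<'E'
from h import *
W=wrist('w3',(.5,.7,.03,.25))
p=near(W,(.6,.12),.06,.036,.046);p=p[p[:,1]<.15]
x,e=fit(p,TEMPL['match'],(.602,.118,1.52),.004);print('m1',len(p),x[:2],np.degrees(x[2]),e)
p=near(W,(.6,.19),.06,.038,.046);p=p[p[:,1]>.15];print(len(p))
if len(p)>30:x,e=fit(p,TEMPL['match'],(.605,.203,1.52),.004);print('seated',x[:2],np.degrees(x[2]),e)
im,d=eyes.camera('top');W=cloud('top',d,T_wc('top'))
p=near(W,(.6,.12),.06,.036,.046);p=p[p[:,1]<.15];x,e=fit(p,TEMPL['match'],(.602,.118,1.52),.004);print('top m1',len(p),x[:2],np.degrees(x[2]),e)
E
```

```text
(440, 798, 3) [0.6006 0.0937 0.0113] 12.375
m1 3002 [0.5995 0.1203] 86.848902579977 0.002668345384910457
4464
seated [0.6054 0.2028] 86.48907429399297 0.0007711999802088714
top m1 0 [0.602 0.118] 69.90085100596043 nanh.py:47: RuntimeWarning: Mean of empty slice.
  return (a**2).mean()+(b**2).mean()
  ret = ret.dtype.type(ret / rcount)
```

View pics/w3.png

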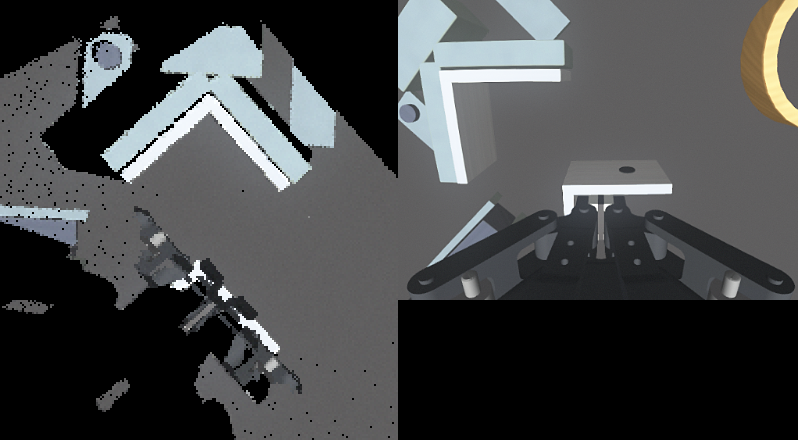

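servo_tool:
  motion:
    - [0, -0.007, -0.0072, 0, 0, 0, 0.3]
    - [0, -0.0168, -0.0172, 0, 0, 0, 0.6]
    - [0, -0.0265, -0.0272, 0, 0, 0, 0.7]
    - [0, -0.0356, -0.0365, 0, 0, 0, 0.7]
    - [0, -0.0419, -0.043, 0, 0, 0, 0.7]
    - [0, -0.0454, -0.0465, 0, 0, 0, 0.7]
    - [0, -0.0475, -0.0487, 0, 0, 0, 0.7]
    - [0, -0.0489, -0.0501, 0, 0, 0, 0.7]
    - [0, -0.0489, -0.0501, 0, 0, 0, 0.7]

```text
clock: 13.6
position: [0.6051, 0.1633, 0.0113]
ee_rot: [0.912, -0.411, 0.0, -0.0]
ft_force: [0.1, 0.2, 0.9]
grip_width: -0.001
```

servo_tool:
  motion:
    - [0, -0.0007, -0.0007, 0, 0, 0, 0]
    - [0, -0.0014, -0.0014, 0, 0, 0, 0]
    - [0, -0.0021, -0.0021, 0, 0, 0, 0]
    - [0, -0.0028, -0.0028, 0, 0, 0, 0]
    - [0, -0.0035, -0.0035, 0, 0, 0, 0]
    - [0, -0.0042, -0.0042, 0, 0, 0, 0]

```text
clock: 14.35
position: [0.6054, 0.1694, 0.0113]
ee_rot: [0.912, -0.411, 0.0, 0.0]
ft_force: [-0.1, -2.3, 0.2]
grip_width: 0.001
```

servo_tool:
  motion:
    - [0, -0.0007, -0.0007, 0, 0, 0, 0]
    - [0, -0.0014, -0.0014, 0, 0, 0, 0]
    - [0, -0.0021, -0.0021, 0, 0, 0, 0]

```text
clock: 14.72
position: [0.6055, 0.1716, 0.0112]
ee_rot: [0.911, -0.411, 0.0, 0.001]
ft_force: [-1.2, -5.5, 3.0]
grip_width: 0.0
```

servo_tool:
  motion:
    - [0, -0.0007, -0.0007, 0, 0, 0, 0]
    - [0, -0.0014, -0.0014, 0, 0, 0, 0]
    - [0, -0.0021, -0.0021, 0, 0, 0, 0]

```text
clock: 15.1
position: [0.6055, 0.1717, 0.0112]
ee_rot: [0.911, -0.412, 0.0, 0.003]
ft_force: [-6.2, -14.2, 9.3]
grip_width: 0.001
```

servo_tool:
  motion:
    - [0, -0.002, -0.002, 0, 0, 0, 0]
    - [0, -0.003, -0.003, 0, 0, 0, 0]
    - [0, 0, 0, 0, 0, 0, 0]
    - [0, 0.006, 0.006, 0, 0, 0, 0]
    - [0, 0.008, 0.008, 0, 0, 0, 0]
    - [0, 0.008, 0.008, -0.04, 0, 0, 0]
    - [0, 0.008, 0.008, -0.1, 0, 0, 0]
    - [0, 0.025, 0.025, -0.16, 0, 0, 0]
    - [0, 0.03, 0.03, -0.18, 0, 0, 0]
    - [0, 0.03, 0.03, -0.18, 0, 0, 0]

```text
clock: 16.35
position: [0.6042, 0.133, 0.1934]
ee_rot: [0.911, -0.411, 0.002, -0.001]
ft_force: [-0.3, 0.4, -0.1]
grip_width: -0.002
```

```bash
python3 - <<'E'
from h import *
W=wrist('w4',(.44,.7,.06,.28))
p=near(W,(.607,.18),.06,.038,.046);u=np.array([.061,.998]);l=np.array([-.998,.061])
print(len(p));q=p[:,:2]-[.6054,.2028];s=q@u;t=q@l
# each leg: perpendicular coordinate to each leg direction
for nm,a in(('L',(s+t*1)/2**.5),('R',(s-t)/2**.5)):
    m=(t>.008)if nm=='L' else (t<-.008)
    h,b=np.histogram(a[m],bins=np.arange(-.025,.01,.001));print(nm,list(zip((b[:-1]*1000).round().astype(int).tolist(),h.tolist())))
p=near(W,(.47,.13),.07,.05,.07);print('tab',len(p),p.mean(0) if len(p) else 0)
x=fit(near(W,(.607,.18),.06,.038,.046),np.concatenate([TEMPL['match'],TEMPL['match']-[.0085,0]]),(.6054,.205,1.51),.004);print(x,np.degrees(x[0][2]))
go([.6,-.25,.21],-26)
E
```

```text
(440, 918, 3) [0.6042 0.133  0.1934] 16.35
1348
L [(-25, 0), (-24, 0), (-23, 0), (-22, 0), (-21, 0), (-20, 0), (-19, 0), (-18, 0), (-17, 0), (-16, 0), (-15, 0), (-14, 0), (-13, 0), (-12, 0), (-11, 30), (-10, 40), (-9, 43), (-8, 42), (-7, 39), (-6, 44), (-5, 43), (-4, 43), (-3, 38), (-2, 41), (-1, 48), (0, 42), (1, 27), (2, 0), (3, 0), (4, 0), (5, 0), (6, 0), (7, 0), (8, 0)]
R [(-25, 0), (-24, 0), (-23, 0), (-22, 0), (-21, 0), (-20, 0), (-19, 0), (-18, 0), (-17, 0), (-16, 0), (-15, 0), (-14, 0), (-13, 0), (-12, 0), (-11, 0), (-10, 43), (-9, 44), (-8, 48), (-7, 46), (-6, 52), (-5, 51), (-4, 43), (-3, 52), (-2, 60), (-1, 48), (0, 50), (1, 17), (2, 0), (3, 0), (4, 0), (5, 0), (6, 0), (7, 0), (8, 0)]
tab 217 [0.4653 0.1382 0.0574]
(array([0.6056, 0.2049, 1.5112]), np.float64(0.0008373083068992039)) 86.58504232586229
go [ 0.2852  0.2563 -0.0188] [ -0.0631  -0.0312 -22.5433] clock 16.4
```

View pics/w4.png

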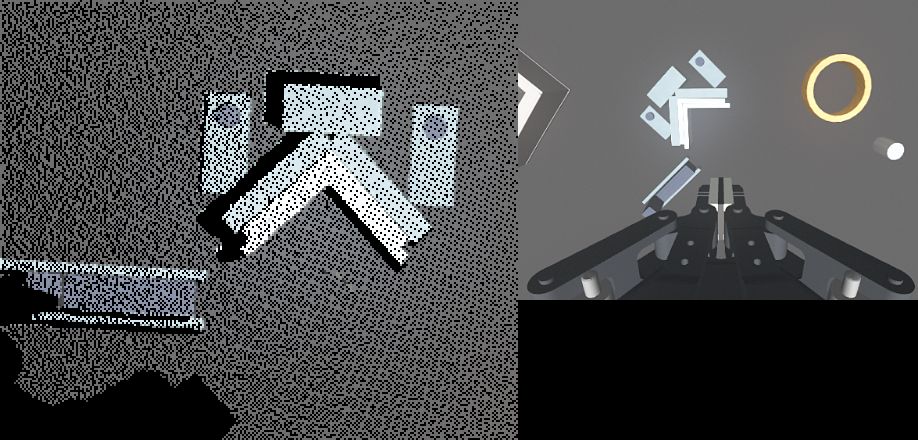

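servo_tool:
  motion:
    - [0, 0.04, 0.036, -0.019, 0, 0, -3]
    - [0, 0.285, 0.256, -0.019, 0, 0, -22.5]
    - [0, 0.285, 0.256, -0.019, 0, 0, -22.5]
    - [0, 0.285, 0.256, -0.019, 0, 0, -22.5]
    - [0, 0.285, 0.256, -0.019, 0, 0, -22.5]
    - [0, 0.285, 0.256, -0.019, 0, 0, -22.5]
    - [0, 0.285, 0.256, -0.019, 0, 0, -22.5]
    - [0, 0.285, 0.256, -0.019, 0, 0, -22.5]
    - [0, 0.285, 0.256, -0.019, 0, 0, -22.5]

```text
clock: 17.52
position: [0.6005, -0.2471, 0.2096]
ee_rot: [0.975, -0.224, -0.0, -0.001]
ft_force: [0.3, 0.5, 0.0]
grip_width: -0.003
```

```bash
python3 - <<'E'
from h import *
W=wrist('w5',(.46,.7,-.38,-.2))
c=(.5745,-.264);p=near(W,(.583,-.288),.07,.035,.046);x,e=fit(p,TEMPL['match'],(c[0],c[1],1.9),.004);th=x[2];print(len(p),x[:2],np.degrees(th),e)
u=np.array([np.cos(th),np.sin(th)]);l=np.array([-u[1],u[0]]);t=x[:2]-.026*u-.002*l;s=t-.007*u;print(t,s)
go([*s,.012],np.degrees(th)-135)
E
```

```text
(360, 878, 3) [ 0.6005 -0.2471  0.2096] 17.525
472 [ 0.5741 -0.2649] 106.96263493205029 0.0015903980184654263
[ 0.5836 -0.2892] [ 0.5856 -0.2959]
go [0.0079 0.0506 0.1979] [-0.0652  0.043   2.1893] clock 17.575
```

View pics/w5.png

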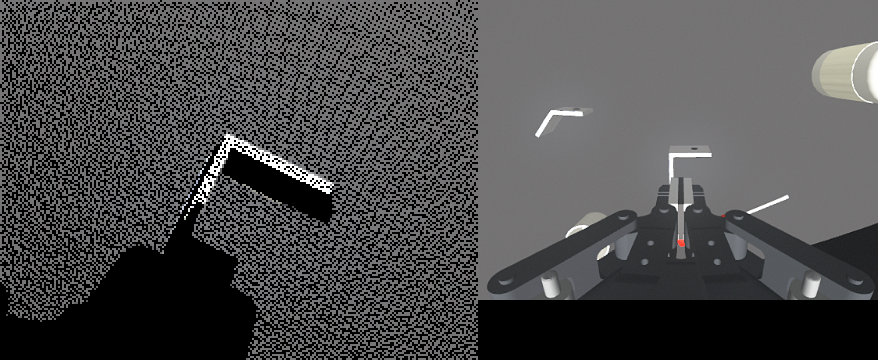

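```bash
python3 - <<'E'
from h import *
W=np.load('w5W.npy');p=near(W,(.583,-.288),.07,.035,.046)
# occlusion-tolerant: one-sided line fits per leg, corner = intersection of outer edges
th=np.radians(107);u=np.array([np.cos(th),np.sin(th)]);l=np.array([-u[1],u[0]]);q=p[:,:2]-[.5741,-.2649];t=q@l
for nm,m in(('L',t>.006),('R',t<-.006)):
    a=p[m][:,:2];vx,vy,x0,y0=cv2.fitLine(a.astype(np.float32),cv2.DIST_HUBER,0,.001,.0001).ravel();print(nm,len(a),np.degrees(np.arctan2(vy,vx)),x0,y0, np.abs((a-[x0,y0])@[-vy,vx]).max())
E
```

```text
L 132 63.60855 0.56440854 -0.2904369 0.0034471287144563155
R 258 -26.470182 0.6040785 -0.28376853 0.0033778062498235175
```

servo_tool:
  motion:
    - [0, 0.0083, 0.0504, 0.03, 0, 0, 0.55]
    - [0, 0.0083, 0.0504, 0.09, 0, 0, 0.55]
    - [0, 0.0083, 0.0504, 0.14, 0, 0, 0.55]
    - [0, 0.0083, 0.0504, 0.175, 0, 0, 0.55]
    - [0, 0.0083, 0.0504, 0.193, 0, 0, 0.55]
    - [0, 0.0083, 0.0504, 0.198, 0, 0, 0.55]
    - [0, 0.0083, 0.0504, 0.198, 0, 0, 0.55]

```text
clock: 18.45
position: [0.5861, -0.299, 0.0136]
ee_rot: [0.973, -0.23, 0.001, 0.0]
ft_force: [-0.1, 0.1, -0.2]
grip_width: 0.003
```

```bash
python3 - <<'E'
from h import *
o=monitor.get_obs();print(o['position'],o['ft_force'])
c0=np.array([.5735,-.2653]);c1=np.array([.5997,.1051])
for f in [0,.02,.06,.11,.165,.22,.275,.33,.385,.44,.495,.55,.605,.66,.715,.77,.825,.88,.94,1]:
    th=108.55-21.95*min(1,f/.75);t=np.radians(th);u=np.array([np.cos(t),np.sin(t)]);l=np.array([-u[1],u[0]])
    p=c0+(c1-c0)*f-.026*u-.002*l
    go([*p,.012],th-135)
E
```

```text
[ 0.5861 -0.299   0.0136] [-0.1315  0.1167 -0.1513]
go [-0.0065 -0.0075  0.0015] [-0.0083 -0.0975 -0.1242] clock 18.45
go [-0.0095 -0.0142  0.0015] [-0.0088 -0.0974  0.4611] clock 18.45
go [-0.0156 -0.0275  0.0015] [-0.0098 -0.0973  1.6318] clock 18.45
go [-0.0232 -0.0442  0.0015] [-0.0111 -0.0972  3.0951] clock 18.45
go [-0.0315 -0.0625  0.0015] [-0.0124 -0.0971  4.7048] clock 18.45
go [-0.0398 -0.0809  0.0015] [-0.0138 -0.0969  6.3145] clock 18.45
go [-0.0482 -0.0993  0.0015] [-0.0152 -0.0967  7.9241] clock 18.45
go [-0.0566 -0.1176  0.0015] [-0.0165 -0.0965  9.5338] clock 18.45
go [-0.065  -0.136   0.0015] [-0.0179 -0.0963 11.1435] clock 18.45
go [-0.0734 -0.1545  0.0015] [-0.0192 -0.0961 12.7531] clock 18.45
go [-0.0818 -0.1729  0.0014] [-0.0206 -0.0959 14.3628] clock 18.45
go [-0.0902 -0.1914  0.0014] [-0.022  -0.0957 15.9725] clock 18.45
go [-0.0987 -0.2098  0.0014] [-0.0233 -0.0954 17.5821] clock 18.45
go [-0.1071 -0.2283  0.0014] [-0.0247 -0.0951 19.1918] clock 18.45
go [-0.1156 -0.2468  0.0014] [-0.026  -0.0949 20.8015] clock 18.45
go [-0.1238 -0.2655  0.0014] [-0.0269 -0.0947 21.8258] clock 18.45
go [-0.1317 -0.2843  0.0014] [-0.0269 -0.0947 21.8258] clock 18.45
go [-0.1395 -0.3032  0.0014] [-0.0269 -0.0947 21.8258] clock 18.45
go [-0.148  -0.3238  0.0013] [-0.0269 -0.0947 21.8258] clock 18.45
go [-0.1566 -0.3443  0.0013] [-0.0269 -0.0947 21.8258] clock 18.45
```

servo_tool:
  motion:
    - [0, -0.0065, -0.0075, 0.001, 0, 0, -0.1]
    - [0, -0.0095, -0.014, 0.001, 0, 0, 0.5]
    - [0, -0.0156, -0.0275, 0.001, 0, 0, 1.6]
    - [0, -0.0232, -0.044, 0.001, 0, 0, 3.1]
    - [0, -0.0315, -0.0625, 0.001, 0, 0, 4.7]
    - [0, -0.04, -0.081, 0.001, 0, 0, 6.3]
    - [0, -0.048, -0.099, 0.001, 0, 0, 7.9]
    - [0, -0.0566, -0.1176, 0.001, 0, 0, 9.5]
    - [0, -0.065, -0.136, 0.001, 0, 0, 11.1]
    - [0, -0.0734, -0.1545, 0.001, 0, 0, 12.8]
    - [0, -0.082, -0.173, 0.001, 0, 0, 14.4]
    - [0, -0.09, -0.1914, 0.001, 0, 0, 16]
    - [0, -0.0987, -0.21, 0.001, 0, 0, 17.6]
    - [0, -0.107, -0.228, 0.001, 0, 0, 19.2]
    - [0, -0.1156, -0.247, 0.001, 0, 0, 20.8]
    - [0, -0.124, -0.2655, 0.001, 0, 0, 21.8]
    - [0, -0.1317, -0.2843, 0.001, 0, 0, 21.8]
    - [0, -0.1395, -0.303, 0.001, 0, 0, 21.8]
    - [0, -0.148, -0.324, 0.001, 0, 0, 21.8]
    - [0, -0.154, -0.338, 0.001, 0, 0, 21.8]

```text
clock: 20.95
position: [0.5989, 0.0739, 0.0114]
ee_rot: [0.912, -0.409, -0.0, -0.0]
ft_force: [0.5, -1.3, 1.5]
grip_width: -0.003
```

```bash
python3 - <<'E'
from h import *
W=wrist('w6',(.5,.7,0,.25))
p=near(W,(.6,.09),.06,.036,.0425);p=p[p[:,1]<.13]
x,e=fit(p,TEMPL['match'],(.6,.1,1.51),.004);print('m2',len(p),x[:2],np.degrees(x[2]),e)
for d in(.055,.066,.075): go([*(np.array([.6056,.2049])-(.043+.075-d)*np.array([.0593,.9982])-.002*np.array([-.998,.059])),.012],-48.4)
E
```

```text
(500, 798, 3) [0.5989 0.0739 0.0114] 20.95
m2 2785 [0.5992 0.1   ] 85.12730148031825 0.002658732552080507
go [-0.0457 -0.0476 -0.0005] [-0.0701  0.0599  0.1746] clock 21.0
go [-0.0534 -0.0554 -0.0005] [-0.0701  0.0599  0.1746] clock 21.0
go [-0.0598 -0.0617 -0.0005] [-0.0701  0.0599  0.1746] clock 21.0
```

View pics/w6.png

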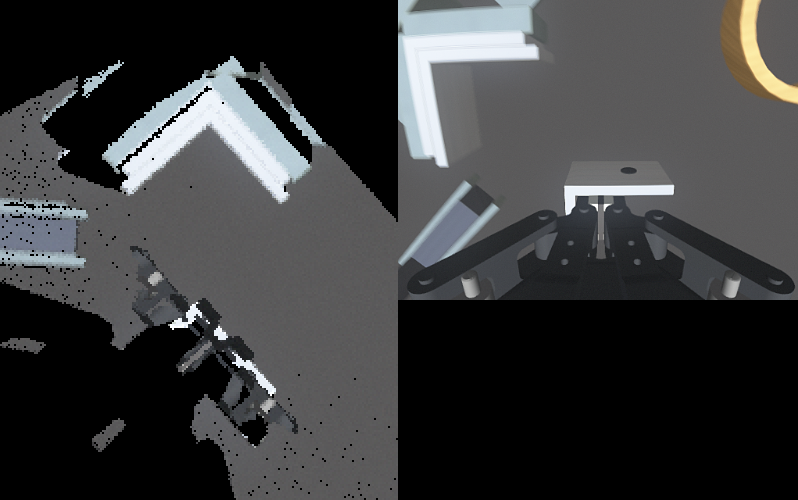

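servo_tool:
  motion:
    - [0, -0.006, -0.006, 0, 0, 0, 0.2]
    - [0, -0.015, -0.0155, 0, 0, 0, 0.2]
    - [0, -0.025, -0.026, 0, 0, 0, 0.2]
    - [0, -0.035, -0.0365, 0, 0, 0, 0.2]
    - [0, -0.045, -0.047, 0, 0, 0, 0.2]
    - [0, -0.0505, -0.0525, 0, 0, 0, 0.2]
    - [0, -0.0534, -0.0554, 0, 0, 0, 0.2]
    - [0, -0.055, -0.057, 0, 0, 0, 0.2]
    - [0, -0.0565, -0.0585, 0, 0, 0, 0.2]
    - [0, -0.058, -0.06, 0, 0, 0, 0.2]
    - [0, -0.0595, -0.0615, 0, 0, 0, 0.2]

```text
clock: 22.38
position: [0.6054, 0.1573, 0.0113]
ee_rot: [0.911, -0.412, 0.0, 0.0]
ft_force: [0.7, -1.1, 0.1]
grip_width: -0.002
```

servo_tool:
  motion:
    - [0, -0.001, -0.001, 0, 0, 0, 0]
    - [0, -0.002, -0.002, 0, 0, 0, 0]
    - [0, -0.003, -0.003, 0, 0, 0, 0]
    - [0, -0.0035, -0.0035, 0, 0, 0, 0]

```text
clock: 22.88
position: [0.6056, 0.1624, 0.0113]
ee_rot: [0.911, -0.412, -0.0, 0.0]
ft_force: [-1.2, -2.3, 0.1]
grip_width: -0.0
```

servo_tool:
  motion:
    - [0, -0.001, -0.001, 0, 0, 0, 0]
    - [0, -0.002, -0.002, 0, 0, 0, 0]
    - [0, -0.003, -0.003, 0, 0, 0, 0]
    - [0, -0.004, -0.004, 0, 0, 0, 0]

```text
clock: 23.38
position: [0.6054, 0.1627, 0.0111]
ee_rot: [0.911, -0.413, -0.0, 0.004]
ft_force: [-8.7, -19.4, 11.7]
grip_width: -0.001
```

servo_tool:
  motion:
    - [0, 0, 0, 0, 0, 0, 0]
    - [0, 0.006, 0.006, 0, 0, 0, 0]
    - [0, 0.01, 0.01, 0, 0, 0, 0]
    - [0, 0.011, 0.011, -0.04, 0, 0, 0]
    - [0, 0.011, 0.011, -0.1, 0, 0, 0]
    - [0, 0.011, 0.011, -0.16, 0, 0, 0]
    - [0, -0.02, 0.04, -0.19, 0, 0, -10]
    - [0, -0.05, 0.07, -0.19, 0, 0, -20]
    - [0, -0.09, 0.11, -0.19, 0, 0, -30]
    - [0, -0.127, 0.134, -0.19, 0, 0, -40]
    - [0, -0.127, 0.134, -0.19, 0, 0, -45.3]
    - [0, -0.127, 0.134, -0.19, 0, 0, -45.3]

```text
clock: 24.88
position: [0.4215, 0.175, 0.2016]
ee_rot: [1.0, -0.029, 0.001, -0.0]
ft_force: [0.6, 0.5, 0.2]
grip_width: 0.004
```

```bash
python3 - <<'E'
from h import *
W=wrist('w7',(.38,.66,.06,.24))
C=np.array([.6056,.2049]);u=np.array([.0593,.9982]);l=np.array([-.9982,.0593])
p=near(W,(.47,.13),.08,.05,.07);q=p[:,:2]-C;print('tab',len(p),p.mean(0),'rack x',np.percentile(q@u,[1,50,99]),'y',np.percentile(q@l,[1,50,99]))
p=near(W,(.607,.18),.065,.038,.046);p=p[p[:,0]>.55];print(len(p))
x=fit(p,np.concatenate([TEMPL['match']-[k*.0085,0] for k in(0,1,2)]),(.6054,.205,1.51),.004);print(x,np.degrees(x[0][2]))
c=C-.0785*u+.136*l-.045*-l*-1
t=C-.0785*u+(.136+.0425)*l;print(t);go([*t,.06],-3.4)
E
```

```text
(360, 960, 3) [0.4215 0.175  0.2016] 24.875
tab 341 [0.4613 0.1362 0.0586] rack x [-0.0869 -0.0769 -0.0692] y [0.1306 0.1401 0.1484]
1701
(array([0.6046, 0.2055, 1.5233]), np.float64(0.0009214343854106699)) 87.27794641058242
[0.4228 0.1371]
go [0.0032 0.0377 0.1415] [-0.0181 -0.0357 -0.0119] clock 24.925
```

View pics/w7.png

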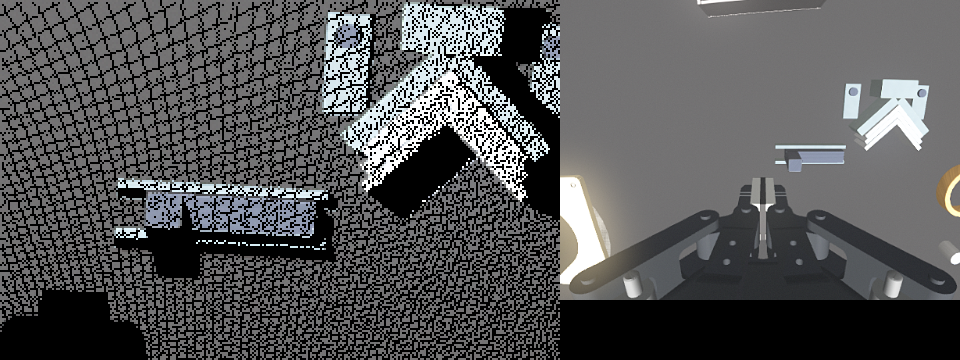

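servo_tool:
  motion:
    - [0, 0.003, 0.038, 0.05, 0, 0, 0]
    - [0, 0.003, 0.038, 0.11, 0, 0, 0]
    - [0, 0.003, 0.038, 0.15, 0, 0, 0]
    - [0, 0.003, 0.038, 0.163, 0, 0, 0]
    - [0, 0.003, 0.038, 0.163, 0, 0, 0]
    - [0, 0.011, 0.038, 0.163, 0, 0, 0]
    - [0, 0.019, 0.038, 0.163, 0, 0, 0]
    - [0, 0.027, 0.038, 0.163, 0, 0, 0]
    - [0, 0.035, 0.038, 0.163, 0, 0, 0]
    - [0, 0.043, 0.038, 0.163, 0, 0, 0]
    - [0, 0.051, 0.038, 0.163, 0, 0, 0]
    - [0, 0.059, 0.038, 0.163, 0, 0, 0]
    - [0, 0.067, 0.038, 0.163, 0, 0, 0]
    - [0, 0.073, 0.038, 0.163, 0, 0, 0]
    - [0, 0.077, 0.038, 0.163, 0, 0, 0]

```text
clock: 26.8
position: [0.4965, 0.1323, 0.0382]
ee_rot: [1.0, -0.029, -0.0, 0.0]
ft_force: [-2.0, 0.2, 1.1]
grip_width: 0.002
```

servo_tool:
  motion:
    - [0, 0.002, 0, 0, 0, 0, 0]
    - [0, 0.004, 0, 0, 0, 0, 0]
    - [0, 0.006, 0, 0, 0, 0, 0]
    - [0, 0.008, 0, 0, 0, 0, 0]
    - [0, 0.01, 0, 0, 0, 0, 0]

```text
clock: 27.42
position: [0.5063, 0.1317, 0.0383]
ee_rot: [1.0, -0.029, -0.0, 0.0]
ft_force: [-4.6, 0.2, 1.2]
grip_width: 0.0
```

servo_tool:
  motion:
    - [0, 0.002, 0, 0, 0, 0, 0]
    - [0, 0.003, 0, 0, 0, 0, 0]
    - [0, 0.004, 0, 0, 0, 0, 0]
    - [0, 0.005, 0, 0, 0, 0, 0]

```text
clock: 27.92
position: [0.5065, 0.1317, 0.0378]
ee_rot: [1.0, -0.028, -0.005, 0.001]
ft_force: [-29.4, -1.1, 23.5]
grip_width: -0.002
```

servo_tool:
  motion:
    - [0, -0.004, 0, 0, 0, 0, 0]
    - [0, -0.02, 0, 0, 0, 0, 0]
    - [0, -0.03, 0, 0, 0, 0, 0]
    - [0, -0.03, 0, -0.05, 0, 0, 0]
    - [0, -0.03, 0, -0.11, 0, 0, 0]
    - [0, -0.04, -0.05, -0.17, 0, 0, 0]
    - [0, -0.06, -0.06, -0.2, 0, 0, 0]
    - [0, -0.06, -0.06, -0.2, 0, 0, 0]

```text
clock: 28.92
position: [0.4551, 0.1976, 0.242]
ee_rot: [1.0, -0.027, 0.003, -0.001]
ft_force: [0.2, 0.4, -0.7]
grip_width: 0.002
```

```bash
python3 - <<'E'
from h import *
W=wrist('w8',(.40,.68,.06,.24))
C=np.array([.6056,.2049]);u=np.array([.0593,.9982]);l=np.array([-.9982,.0593])
p=near(W,(.53,.13),.08,.05,.07);q=p[:,:2]-C;print('tab',len(p),'rack y',np.percentile(q@l,[1,50,99]))
p=near(W,(.607,.18),.065,.038,.046);p=p[p[:,0]>.55]
x=fit(p,np.concatenate([TEMPL['match']-[k*.0085,0] for k in(0,1,2)]),(.6054,.205,1.51),.004);print(x)
im,d=eyes.camera('top');T=T_wc('top');W=cloud('top',d,T)
p=near(W,(.456,-.14),.06,.034,.048);x,e=fit(p,TEMPL['wide'],(.4545,-.139,1.52));print('wide',x,e)
for t in['tin','socket','tape','driver','channel']:
    r=models.boxes_of('top',t)[:1]
    for a in r: print(t,a['confidence'],T[:3,:3]@a['point']+T[:3,3])
a=cv2.imread('pics/w8.png');b=cv2.resize(im[140:300,60:440],None,fx=1.2,fy=1.2);a[-b.shape[0]:,-b.shape[1]:]=b if b.shape[1]<=a.shape[1] else 0
cv2.imwrite('pics/w8b.png',cv2.resize(a,(800,a.shape[0]*800//a.shape[1])))
E
```

```text
(360, 960, 3) [0.4551 0.1976 0.242 ] 28.925
tab 240 rack y [0.0645 0.0734 0.0809]
(array([0.6052, 0.2053, 1.5141]), np.float64(0.0009672739788010438))
wide [ 0.4542 -0.1384  1.5236] 0.0014530295572058407
tin 0.97 [ 0.3905 -0.3496  0.0138]
tape 0.84 [0.7579 0.0545 0.027 ]
driver 0.91 [ 0.5668 -0.4165  0.0219]
channel 0.65 [0.5599 0.1274 0.0284]
```

View pics/w8b.png

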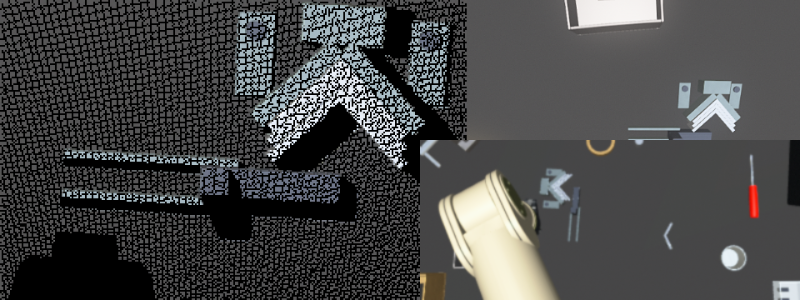

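```bash
python3 -c "
from h import *
print(ticket.hand_in())"
```

```text
the job is handed in; nothing more can be done
None
```

The job is done and handed in at about 29 s of the 72 s allowed.

- **Channel:** I lifted the U-channel out of the rack mouth and released it in the grey scrap box. The top camera showed it lying inside.
- **Matching pieces:** I pushed both right-angle pieces along the bench with closed fingers, one after the other. Each stopped hard at its home position, with the push force rising to about 15–20 N. Before and after closing the bolt, the wrist camera fitted three pieces nested tightly at 8.5 mm spacing, with about 0.9 mm residual.
- **Bolt:** I pushed the tab 67 mm until it stopped hard at about 29 N. The end of the bolt came out about 3 mm past the middle of the V. The bolt's exact starting position was not known, so I judged it fully across from the hard stop and that measurement.
- **Other things on the bench:** The wide piece, tin, tape and screwdriver measured where they started, to within measuring error.

**Checks that failed or disagreed:**
- The network did not report the socket in the last top picture, so its position is unconfirmed there. The arm never went near it.
- The network's last "channel" hit was at the bolt and rack, which I took as a false detection. In that picture the arm covered most of the box, so I did not see the channel again after its first check there.

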